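# Follow the rattling tension rod of a turning drum with the microphone

### The job

The drum's tension rod with the red T-head rattles when the drum turns: take the microphone out of its stand and set the drum turning freely on its turntable, either way, at about one turn in five seconds (never faster than one in three, no hard knocks). Then, before it gets slower than one turn in seven seconds, keep the microphone's orange tip over the red T-head, within 2 cm sideways and 1 to 4 cm above it, for six seconds on end while nothing touches the drum. Finish holding the microphone still and upright about 10 cm above the T-heads, touching nothing else; leave the other things on the table where they are.

Things in the scene. Friction and masses are not known exactly. Their poses are not given: they have to be found in the camera images.
- drum (a joint): Angle of the drum on its turntable, rad, about the vertical axis, counter-clockwise from above; starts anywhere, turns without stops and may count past a turn. Drum nominally 1.4 kg, inertia 0.0075 kg m2 (both vary by about a third). Bearing: damping 0.00015 N m s/rad, dry friction 0.00015 N m, so that a drum let go at 1.3 rad/s loses about 0.05 rad/s each second.
- drum_head (a point): Centre of the white head of the blue drum, on its axis, 98 mm above the table. Steel hoops 212 mm across, hoop top 100 mm. Six tension rods stand 60 degrees apart (the red one is one of them) on a circle of radius 108 mm: each has a T-head, a radial bar 34 mm long, 14 mm thick, from 124 to 138 mm above the table, on a 10 mm stem; five are dark, one is red.
- red_rod (a point): Centre of the top of the red T-head, 138 mm above the table, 108 mm from the turntable's axis; it goes round with the drum. Its stem and the lug below are red too.
- turntable: Fixed black turntable base under the drum, 170 mm across and 18 mm high; origin on the drum's axis of turning, at the height of the table.
- mic: Loose pencil microphone, 130 g, 138 mm long, standing tip down in its stand. Origin: centre of the flat underside of its orange foam tip, z up along it. Tip 34 mm across (24 mm at its flat end), 42 mm long; above it the aluminium body, 24 mm in diameter. Grip the body from above, about 105 mm above the tip; the tip's side may push the drum by a T-head (under 1 N will do).
- mic_stand: Fixed microphone stand: flat foot 90 mm across, 6 mm high, with an upright black cup, 48 mm outside and 42 mm inside, rim 51 mm above the table, inner floor 10 mm above the table. Origin: centre of its underside. Stands to the left or the right of the drum.
- metronome: Loose black metronome, 50 x 85 x 30 mm, on the other side of the drum. Leave it.
- tape: Loose roll of black tape, 100 mm across, 48 mm high, at the back left. Leave it.
- pedal: Loose green effects pedal, 120 x 70 x 48 mm, at the back right. Leave it.
- jar: Loose glass jar with yellow lid, 66 mm across, 85 mm high, at the back. Leave it.

How it is judged:
By the outcome, as a careful person would: the job done as asked, in the order asked, and still so for the second after the job is handed in, while the arm keeps its last pose, push and grip.
It also fails if it takes over 54 s, if anything falls off the work surface, if the arm or the gripper's body presses on something with over 40 N, if the wrist force passes 120 N, or if a joint passes its speed limit or range.

### The arm

A 6-joint arm with a two-finger parallel gripper is mounted at the origin on the work surface. World frame = base frame: x ahead of the robot, y to its left, z up, the work surface at z = 0. Lengths are in m, angles in degrees, forces in N, time in s.
With the tool pointing down it reaches from about 0.25 to 0.725 m from the base axis. Payload 9.7 kg.
Tool frame: the origin (TCP) lies between the finger pads; the fingertips stand bot.tcp_to_tips ahead of it and the grasp point (between the pads) lies 2 mm behind it (bot.tcp_to_tips is the distance from the TCP to the fingertips, in m); z points along the fingers, y is the line along which they close (so a half turn about z gives the same grasp; the last joint's range is limited). The gripper opens to 85 mm and grips with 20 to 120 N. Pads are 22 mm wide; open, the fingers measure 114 mm over their backs; the gripper's body (76 mm by 85 mm) begins 54 mm behind the grasp point. The pads swing forward as they close: fully open they stand 13 mm farther back than shut.
Start: joints at [-68.526, 4.979, 10.078, 95.1, 0, 90], TCP at [0.201, -0.512, 0.248] pointing down, gripper open.
Joint ranges: [-179.16, 179.16], [-48.56, 103.87], [-65.8, 70.77], [-126.05, 130.52], [-82.76, 87.17], [-180, 180]. Speed limits (degrees/s): [127.2, 127.2, 147.25, 180, 180, 180].

### API

Orientations are given as [roll, pitch, yaw] about the fixed x, y, z axes, in that order (R = Rz(yaw) Ry(pitch) Rx(roll)).
In Python, from workcell import sensors, camera, camera_params, bot gives the robot as it stands.
- The arm moves only by the tool apply_moves, never from a script. Its argument "motion" is a list of rows, each an object with "jaw": the opening, from -1 (shut) to 1 (fully open); "xyz": the shift along the tool's x, y, z in mm, a list of three; "twist": the turn about the tool's z in rad. A call has 1 to 5 rows; each row is the pose to reach, as a shift and turn from the pose commanded when the call began, along the tool's axes at that moment; what a row does not reach only later rows make up. A row lasts 1/8 s, in which the tool goes at most 62.5 mm and 10.7 degrees, less where a joint would pass 70% of its speed; a pose out of reach is approached as far as the arm can. A call with a gripper value outside its range is refused whole. The fingers move at their own pace and stop on an object; "grip_force" is the grip in N (left out, the last holds). Time passes only in rows, so rows that repeat a pose let the fingers close. It gives the time, the measured TCP pose, the force, the opening and the grip force at its end, in the units of the state.
- sensors.get_obs(): the state, without advancing time (a new reading comes with each control period).
- camera(name): name is "scene" or "top" or "wrist"; returns (picture, depth): 420x560x3 uint8, red, green, blue; 420x560 float32, m along the optical axis (not along the pixel's ray), 0 where there is no reading.
- camera_params(name): a dict with "mtx" (3x3 intrinsics, pixels), "rvec" (rotation vector, rad) and "tvec" (3), from world to camera coordinates, as OpenCV has them. Camera axes: x right, y down, z forward; pixel columns grow to the right and rows downward; lengths in m; the calibration is good to about 2 mm. A picture is of the moment at which its call begins: read the wrist's pose just before it. camera_params takes no time and is no camera call; for the wrist camera it gives the pose at the moment of the call.
- bot.job_done(): hands the job in; it is judged then, once.
The state is a dict: "time": time; "q": joint angles; "qd": joint speeds; "joint_efforts": joint torques, N m; "ee_pos": TCP position; "tcp_rot": TCP orientation; "wrist_force": force on the tool from outside, world axes, zero at the start; "torque": the same for the moment, N m; "opening": finger opening in m; "grasp_force": force on a finger pad.
Only numpy, scipy, OpenCV 4.12 (cv2) and the standard library are available. Lean on these libraries where they do the work, as an engineer would, in place of code of your own. Each camera call takes 0.05 s, during which the arm holds its last target. There are 200 camera calls.

## Working session

There is one attempt and no reset: what is moved stays moved. The work goes in short steps, Python scripts to look and compute and a tool call to move; the robot and the scene stay as the last step left them, time stands still between calls to the robot, and variables do not carry over. Pictures are saved under pics/ and viewed, at most 10 in all, crops included, and the job is handed in when it is done.

Besides the shell and the picture viewer there is one more tool, called after ">>>" as name(argument=value, ...), one argument or row to a line, values as JSON. apply_moves: Moves the arm, as the interface text tells. Its arguments: {"type":"object","properties":{"motion":{"type":"array","items":{"type":"object","properties":{"jaw":{"type":"number"},"xyz":{"type":"array","items":{"type":"number"}},"twist":{"type":"number"}}}},"grip_force":{"type":"number"}},"required":["motion"]}

```bash
ls; mkdir -p pics; cat > h.py <<'E'
import numpy as np, cv2
from workcell import sensors, camera, camera_params, bot
def P(n):
    p=camera_params(n); return np.array(p['mtx'],float),cv2.Rodrigues(np.array(p['rvec'],float))[0],np.array(p['tvec'],float).ravel()
def ray(p,uv):
    K,R,t=p; d=R.T@np.linalg.inv(K)@np.array([uv[0],uv[1],1.]); return -R.T@t,d
def onz(p,uv,z):
    c,d=ray(p,uv); return c+d*(z-c[2])/d[2]
def shot(n):
    p=P(n); a,d=camera(n); return p,a,d
def save(f,a): cv2.imwrite('pics/'+f,a[:,:,::-1])
def hsv(a): return cv2.cvtColor(a,cv2.COLOR_RGB2HSV)
E
python3 - <<'E'
from h import *
o=sensors.get_obs(); print(o, bot.tcp_to_tips)
ims=[]
for n in ("top","scene","wrist"):
    p,a,d=shot(n); save(n+'0.png',a); np.savez('/tmp/'+n,a=a,d=d,K=p[0],R=p[1],t=p[2]); print(n,-p[1].T@p[2],p[1][2])
E
```

```text
pics
{'time': 0.0, 'q': array([-6.85262810e+01,  5.01137641e+00,  1.00329076e+01,  9.50975219e+01,
       -4.08804860e-04,  9.00003619e+01]), 'qd': array([-0.0561522 ,  0.09488311,  0.01242817,  0.01625444,  0.04938525,
       -0.0997341 ]), 'joint_efforts': array([-8.63697278e-04, -5.20384777e+01,  4.64807081e+01,  1.61949563e-02,
       -1.60132737e-05,  2.67001576e-05]), 'ee_pos': array([ 0.20126569, -0.51163604,  0.24756654]), 'tcp_rot': array([-1.79924009e+02,  4.09284503e-04,  2.14733576e+01]), 'wrist_force': array([ 0.08537965, -0.03805844,  0.45020832]), 'torque': array([-0.03980056,  0.01172697,  0.00436331]), 'grasp_force': 0.0, 'opening': 0.08538399051921315} 0.017
top [0.44416798 0.02787281 1.06703169] [ 0.15684688 -0.00384649 -0.98761544]
scene [ 1.13964244 -0.42697038  0.55731818] [-0.66173092  0.52474344 -0.53549651]
wrist [ 0.2638332  -0.4872223   0.37203461] [-0.24276851 -0.09433205 -0.96548688]
```

View pics/top0.png

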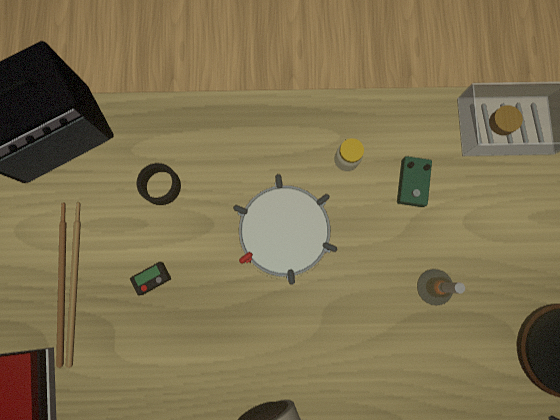

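View pics/scene0.png

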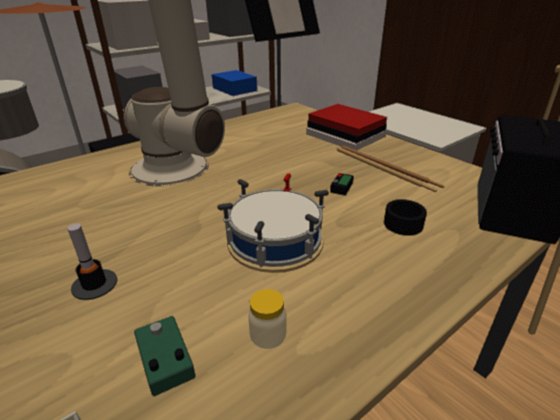

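The top view shows the drum's white head centred near (285,231), the red T-head at (246,258), and the mic stand foot at (435,287) with the mic's top at (460,288). The scene view shows the mic standing in its cup with its top at (77,229), and the cup at (91,270).

```bash
cat > m.py <<'E'
from h import *
L={n:np.load('/tmp/'+n+'.npz') for n in('top','scene','wrist')}
pr={n:(L[n]['K'],L[n]['R'],L[n]['t']) for n in L}
def blobs(m,mn=15):
    n,_,s,c=cv2.connectedComponentsWithStats(m.astype(np.uint8)); return [(s[i][4],c[i].round(1),s[i][:4]) for i in range(1,n) if s[i][4]>mn]
def tri(u1,u2):
    (c1,d1),(c2,d2)=ray(pr['top'],u1),ray(pr['scene'],u2)
    s=np.linalg.lstsq(np.c_[d1,-d2],c2-c1,rcond=None)[0]; a=c1+s[0]*d1;b=c2+s[1]*d2; return (a+b)/2,np.linalg.norm(a-b)
if __name__=='__main__':
    for n in('top','scene'):
        a=L[n]['a'];h=hsv(a);d=L[n]['d']
        red=((h[...,0]<6)|(h[...,0]>174))&(h[...,1]>170)&(h[...,2]>90)
        print(n,'red',blobs(red,8))
        w=(h[...,1]<50)&(h[...,2]>120); print('white',blobs(w,60))
        org=(h[...,0]>3)&(h[...,0]<14)&(h[...,1]>110); print('org',[b for b in blobs(org,20) if b[0]<400])
    a=L['top']['a'];h=hsv(a);w=(h[...,1]<50)&(h[...,2]>120); w[:,:225]=0;w[:,345:]=0;w[:180]=0;w[290:]=0
    c=max(cv2.findContours(w.astype(np.uint8),0,1)[0],key=cv2.contourArea); e=cv2.fitEllipse(cv2.convexHull(c)); print(e,onz(pr['top'],e[0],.098))
    crop=lambda im,x,y,r:cv2.resize(im[y-r:y+r,x-r:x+r],(390,390),interpolation=2)
    save('crop.png',np.hstack([crop(a,442,287,35),crop(L['scene']['a'],88,262,45)]))
    save('wristc.png',L['wrist']['a'])
E
python3 m.py
```

```text
top red [(np.int32(72), array([245.8, 257.7]), array([240, 252,  12,  11], dtype=int32)), (np.int32(26), array([143.5, 287.7]), array([141, 285,   6,   6], dtype=int32)), (np.int32(1994), array([ 15.2, 387.5]), array([  0, 353,  32,  67], dtype=int32))]
white [(np.int32(2189), array([514.4, 119.7]), array([473,  83,  81,  64], dtype=int32)), (np.int32(70), array([507.9,  83.2]), array([486,  82,  50,   3], dtype=int32)), (np.int32(5872), array([284.5, 229.9]), array([239, 188,  91,  87], dtype=int32)), (np.int32(87), array([459.5, 287.6]), array([455, 283,  10,  11], dtype=int32)), (np.int32(159), array([ 47.6, 383.3]), array([ 46, 349,   4,  71], dtype=int32))]
org [(np.int32(380), array([ 31.9, 381. ]), array([  3, 352,  38,  68], dtype=int32)), (np.int32(37), array([528.9, 370.1]), array([524, 361,  11,  16], dtype=int32)), (np.int32(40), array([550.4, 391.5]), array([542, 387,  18,  10], dtype=int32))]
scene red [(np.int32(926), array([347.8, 115.8]), array([310, 104,  76,  25], dtype=int32)), (np.int32(25), array([286.9, 176.6]), array([284, 174,   6,   6], dtype=int32)), (np.in
[... 976 characters left out ...]
int32(206), array([555.3, 107.7]), array([548,  87,  12,  34], dtype=int32)), (np.int32(47), array([243.3, 107.7]), array([242, 101,   4,  14], dtype=int32)), (np.int32(24), array([380.7, 162. ]), array([374, 159,  15,   7], dtype=int32)), (np.int32(27), array([400. , 169.8]), array([393, 167,  14,   7], dtype=int32)), (np.int32(44), array([286.9, 181.9]), array([283, 173,   9,  18], dtype=int32)), (np.int32(52), array([422.8, 178.6]), array([408, 172,  35,  15], dtype=int32)), (np.int32(119), array([ 88.7, 269. ]), array([ 79, 262,  20,  13], dtype=int32))]
((284.8368835449219, 229.7993927001953), (87.65794372558594, 90.98729705810547), 121.83877563476562) [0.56076721 0.00808618 0.098     ]
```

View pics/crop.png

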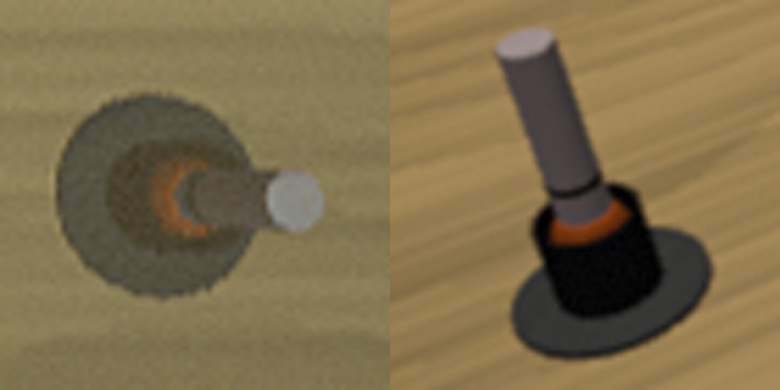

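View pics/wrist0.png

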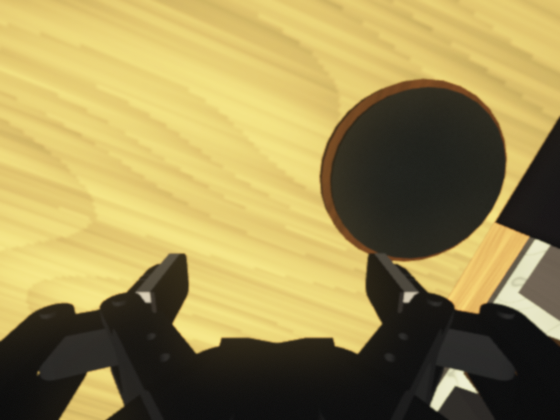

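The crop shows the mic top at top-view pixel (460.1,287.7) and scene pixel (74.6,226.9). The stand foot is centred at top-view (434.8,287), with the foam in the cup. The wrist view shows a dark round thing on the table's right side, which is not in the way.

```bash
python3 - <<'E'
from m import *
t=pr['top']
print('mictop',tri((459.7,287.7),(74.4,226.7)))
print('foot',onz(t,(434.5,286.9),.004), 'foot scene',onz(pr['scene'],((612-390)*90/390+43-.4, 293*90/390+217-.4),.004))
print('mic z148',onz(t,(459.7,287.7),.148), onz(pr['scene'],(74.4,226.7),.148))
print('red',tri((246.,257.7),(286.9,176.6)),onz(t,(246.,257.7),.138))
print('drum scene',onz(pr['scene'],(273.6,214.5),.098))
a=L['top']['a'];v=hsv(a)[...,2]; r=[]
# dark T-heads around the hoop
h=hsv(a);m=(h[...,2]<85)&(h[...,1]<110);m[:165]=0;m[300:]=0;m[:,225:345]|=False;m[:,:225]=0;m[:,345:]=0
for b in blobs(m,20): print(b[:2],onz(t,b[1],.138))
E
```

```text
mictop (array([ 0.42342521, -0.36299365,  0.14485773]), np.float64(0.0015620948678092793))
foot [ 0.423071   -0.36138351  0.004     ] foot scene [ 0.42984012 -0.36482001  0.004     ]
mic z148 [ 0.42325754 -0.36246914  0.148     ] [ 0.42962178 -0.36284787  0.148     ]
red (array([0.49687342, 0.09610311, 0.13132542]), np.float64(0.0013168050188405891)) [0.49610699 0.09508873 0.138     ]
drum scene [5.69473502e-01 1.69008883e-04 9.80000000e-02]
(np.int32(74), array([278.4, 180.8])) [0.66718588 0.02106192 0.138     ]
(np.int32(77), array([322.5, 199.3])) [ 0.62302407 -0.07669783  0.138     ]
(np.int32(77), array([240. , 209.4])) [0.60346243 0.10773998 0.138     ]
(np.int32(79), array([329.5, 246.7])) [ 0.516831   -0.08836833  0.138     ]
(np.int32(82), array([290.8, 276.5])) [ 0.45366514 -0.00190626  0.138     ]
```

>>> apply_moves(
  motion=[
    {"jaw": 1, "xyz": [53, -12, 0], "twist": -0.18},
    {"jaw": 1, "xyz": [105, -23, 0], "twist": -0.36},
    {"jaw": 1, "xyz": [158, -35, 0], "twist": -0.54},
    {"jaw": 1, "xyz": [211, -46, 0], "twist": -0.72},
    {"jaw": 1, "xyz": [263, -58, 0], "twist": -0.9},
  ],
)

```text
time: 0.78
ee_pos: [0.4261, -0.3603, 0.248]
tcp_rot: [-180.0, -0.0, 73.4]
wrist_force: [0.2, -0.2, 0.5]
opening: 0.0853
grasp_force: 0.0
```

>>> apply_moves(
  motion=[
    {"jaw": 1, "xyz": [0, 0, 0], "twist": -0.18},
    {"jaw": 1, "xyz": [0, 0, 0], "twist": -0.296},
    {"jaw": 1, "xyz": [0, 0, 0], "twist": -0.296},
    {"jaw": 1, "xyz": [0, 0, 0], "twist": -0.296},
  ],
)

```text
time: 1.27
ee_pos: [0.4247, -0.3616, 0.2482]
tcp_rot: [-180.0, -0.0, 89.8]
wrist_force: [0.6, -0.6, -0.1]
opening: 0.0856
grasp_force: 0.0
```

```bash
python3 - <<'E'
from h import *
o=sensors.get_obs(); print(o['time'],o['ee_pos'],o['tcp_rot'],o['q'],o['wrist_force'])
p,a,d=shot('wrist'); save('wrist1.png',a); np.savez('/tmp/wrist1',a=a,d=d,K=p[0],R=p[1],t=p[2])
print(-p[1].T@p[2],p[1])
E
```

```text
1.275 [ 0.42472003 -0.36161979  0.24815863] [-1.79990130e+02 -9.86214236e-03  8.98385349e+01] [-4.04126543e+01  6.07785039e+00  1.12497740e+01  9.51858291e+01
  1.14946467e-03  4.97488098e+01] [ 0.64553301 -0.57917311 -0.13053223]
[ 0.42625332 -0.2954196   0.37254815] [[ 9.99996562e-01 -2.59487508e-03 -3.77569788e-04]
 [-2.40729093e-03 -9.65561792e-01  2.60162702e-01]
 [-1.03965667e-03 -2.60160898e-01 -9.65564719e-01]]
```

View pics/wrist1.png

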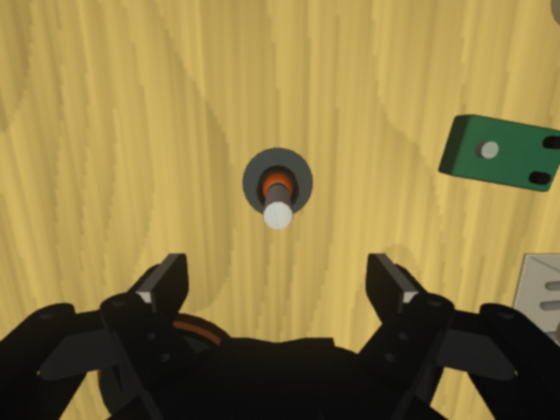

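The wrist view shows the mic top at (278,215) and the stand foot centred at about (278,182).

```bash
python3 - <<'E'
from m import *
W=np.load('/tmp/wrist1.npz');w=(W['K'],W['R'],W['t']);h=hsv(W['a'])
m=(h[...,1]<40)&(h[...,2]>140); m[:, :250]=0;m[:,310:]=0
b=max(blobs(m),key=lambda b:b[0]);print(b); c=b[1]
print(onz(w,c,.148),onz(w,(278,182),.004))
pr['scene']=w; print('wrist+top',tri((459.7,287.7),c))
E
```

```text
(np.int32(566), array([277.4, 214.4]), array([264, 202,  28,  26], dtype=int32))
[ 0.42658161 -0.36071174  0.148     ] [ 0.42762939 -0.36015394  0.004     ]
wrist+top (array([ 0.42510444, -0.35535118,  0.16545489]), np.float64(0.002954289934665548))
```

>>> apply_moves(
  motion=[
    {"jaw": 1, "xyz": [0, 1, 45], "twist": 0},
    {"jaw": 1, "xyz": [0, 1, 90], "twist": 0},
    {"jaw": 1, "xyz": [0, 1, 120], "twist": 0},
    {"jaw": 1, "xyz": [0, 1, 134], "twist": 0},
    {"jaw": 1, "xyz": [0, 1, 134], "twist": 0},
  ],
)

```text
time: 1.95
ee_pos: [0.4256, -0.3615, 0.1141]
tcp_rot: [-180.0, -0.0, 89.9]
wrist_force: [-0.4, -0.0, 1.0]
opening: 0.0856
grasp_force: 0.0
```

>>> apply_moves(
  motion=[
    {"jaw": -0.2, "xyz": [0, 0, 0], "twist": 0},
    {"jaw": -0.6, "xyz": [0, 0, 0], "twist": 0},
    {"jaw": -1, "xyz": [0, 0, 0], "twist": 0},
    {"jaw": -1, "xyz": [0, 0, 0], "twist": 0},
    {"jaw": -1, "xyz": [0, 0, 0], "twist": 0},
  ],
  grip_force=35,
)

```text
time: 2.58
ee_pos: [0.426, -0.3617, 0.1149]
tcp_rot: [180.0, 0.0, 90.0]
wrist_force: [-1.8, 0.4, 5.3]
opening: 0.0233
grasp_force: 34.2
```

```bash
python3 - <<'E'
from h import *
o=sensors.get_obs(); print(o)
E
```

```text
{'time': 2.575, 'q': array([-4.03327915e+01,  5.59325904e+00, -4.00501343e+00,  8.03531901e+01,
       -8.17338433e-03,  4.96692580e+01]), 'qd': array([-0.04162915,  0.0291444 , -0.03501468,  0.02003975, -0.04368604,
        0.00211547]), 'joint_efforts': array([ 3.23254745e-01, -5.02133882e+01,  4.46224093e+01, -4.33687326e-01,
        1.90217765e-01,  2.61421465e-04]), 'ee_pos': array([ 0.4259865 , -0.36173232,  0.11489044]), 'tcp_rot': array([1.79968289e+02, 3.76440933e-02, 8.99979366e+01]), 'wrist_force': array([-1.81122666,  0.35087624,  5.29373684]), 'torque': array([0.03429976, 0.2625967 , 0.02170738]), 'grasp_force': 34.20959651470184, 'opening': 0.023254989585610474}
```

>>> apply_moves(
  motion=[
    {"jaw": -1, "xyz": [0, 0, -15], "twist": 0},
    {"jaw": -1, "xyz": [0, 0, -55], "twist": 0},
    {"jaw": -1, "xyz": [0, 0, -105], "twist": 0},
    {"jaw": -1, "xyz": [0, 0, -150], "twist": 0},
    {"jaw": -1, "xyz": [0, 0, -180], "twist": 0},
  ],
)

```text
time: 3.2
ee_pos: [0.4259, -0.3615, 0.2973]
tcp_rot: [179.9, 0.1, 90.0]
wrist_force: [0.3, -1.0, -1.4]
opening: 0.023
grasp_force: 34.5
```

>>> apply_moves(
  motion=[
    {"jaw": -1, "xyz": [20, 5, 0], "twist": 0},
    {"jaw": -1, "xyz": [60, 15, 0], "twist": 0},
    {"jaw": -1, "xyz": [110, 28, 0], "twist": 0},
    {"jaw": -1, "xyz": [160, 41, 0], "twist": 0},
    {"jaw": -1, "xyz": [210, 54, 0], "twist": 0},
  ],
)

```text
time: 3.82
ee_pos: [0.4796, -0.1491, 0.2933]
tcp_rot: [-179.9, -0.0, 90.0]
wrist_force: [1.2, -1.1, -0.7]
opening: 0.0234
grasp_force: 34.6
```

>>> apply_moves(
  motion=[
    {"jaw": -1, "xyz": [50, 13, 0], "twist": 0},
    {"jaw": -1, "xyz": [100, 26, 0], "twist": 0},
    {"jaw": -1, "xyz": [150, 39, 0], "twist": 0},
    {"jaw": -1, "xyz": [190, 49, 0], "twist": 0},
    {"jaw": -1, "xyz": [220, 57, 0], "twist": 0},
  ],
)

```text
time: 4.45
ee_pos: [0.5362, 0.071, 0.2932]
tcp_rot: [-179.9, -0.0, 90.1]
wrist_force: [-0.2, -0.3, -0.6]
opening: 0.0232
grasp_force: 34.6
```

>>> apply_moves(
  motion=[
    {"jaw": -1, "xyz": [30, 8, 0], "twist": 0},
    {"jaw": -1, "xyz": [49, 12, 0], "twist": 0},
    {"jaw": -1, "xyz": [49, 12, 0], "twist": 0},
  ],
)

```text
time: 4.82
ee_pos: [0.5485, 0.1186, 0.2935]
tcp_rot: [-179.9, 0.0, 90.1]
wrist_force: [-0.4, 0.2, -0.7]
opening: 0.023
grasp_force: 34.6
```

```bash
python3 - <<'E'
from m import *
o=sensors.get_obs(); print(o['time'],o['ee_pos'],o['tcp_rot'],o['q'],o['wrist_force'],o['opening'])
for n in('top','scene'):
    p,a,d=shot(n); save(n+'1.png',a); np.savez('/tmp/'+n+'_1',a=a,d=d,K=p[0],R=p[1],t=p[2])
    h=hsv(a);m=(h[...,0]<16)&(h[...,1]>150)&(h[...,2]>70)
    print(n,[b for b in blobs(m,12) if 200<b[1][0]<400])
    if n=='scene':sc=a
    else: tp=a
save('pair.png',np.hstack([cv2.resize(tp[150:310,200:360],(400,400)),cv2.resize(sc[80:280,180:380],(400,400))]))
E
```

```text
4.825 [0.54848458 0.11860382 0.29351343] [-1.79921223e+02  1.50780784e-02  9.01071942e+01] [1.22008811e+01 7.95378908e+00 1.84213735e+01 1.00547773e+02
 1.76129801e-03 1.02093696e+02] [-0.40957616  0.23405235 -0.72958566] 0.023030970902542275
top []
scene [(np.int32(943), array([349.3, 116.1]), array([320, 104,  66,  26], dtype=int32)), (np.int32(242), array([307.7, 151.8]), array([301, 143,  15,  19], dtype=int32)), (np.int32(53), array([375.7, 159.9]), array([356, 152,  38,  16], dtype=int32)), (np.int32(78), array([286.9, 181.5]), array([283, 173,   8,  18], dtype=int32)), (np.int32(13), array([339. , 174.8]), array([337, 174,   5,   3], dtype=int32))]
```

View pics/pair.png

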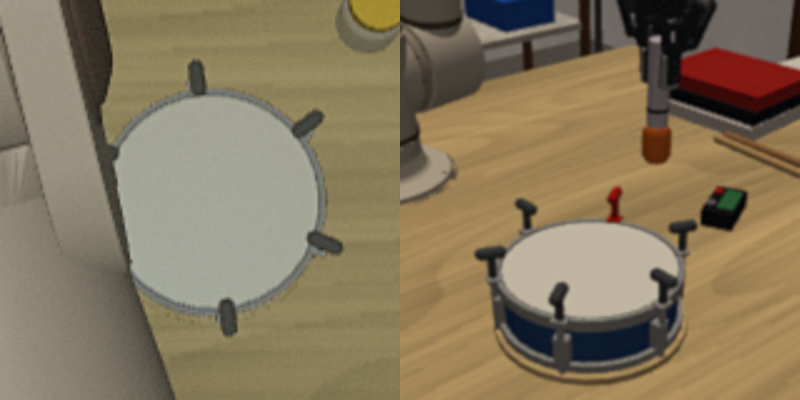

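The pair crop shows the mic upright in the gripper, with its orange tip clear above the drum rim. The red T-head is at scene (288,176), and four dark heads are still visible from the top.

>>> apply_moves(
  motion=[
    {"jaw": -1, "xyz": [-2, 0, 30], "twist": 0},
    {"jaw": -1, "xyz": [-2, 0, 60], "twist": 0},
    {"jaw": -1, "xyz": [-2, 0, 77], "twist": 0},
    {"jaw": -1, "xyz": [-4, -12, 77], "twist": 0},
    {"jaw": -1, "xyz": [-7, -22, 77], "twist": 0},
  ],
)

```text
time: 5.55
ee_pos: [0.526, 0.1098, 0.2184]
tcp_rot: [179.9, -0.0, 90.0]
wrist_force: [0.5, -0.1, -0.6]
opening: 0.0229
grasp_force: 34.6
```

```bash
cat > plan.py <<'E'
import numpy as np
C=np.array([.560,.009])
def rows(phis,lifts,p0,r=.109,n=5):
    """phis deg; lifts mm up; print per-call tool shifts from commanded p0 (world m)"""
    p=np.array(p0[:2]);z=0
    for i in range(0,len(phis),n):
        out=[]
        for f,l in zip(phis[i:i+n],lifts[i:i+n]):
            w=C+r*np.array([np.cos(np.radians(f)),np.sin(np.radians(f))]); d=(w-p)*1000
            out.append([int(round(d[1])),int(round(d[0])),int(round(-(l-z)))])
        print(out); p=p+np.array([out[-1][1],out[-1][0]])/1000; z=z-out[-1][2]
    print('end',p,z)
E
python3 - <<'E'
from h import *; from plan import *
o=sensors.get_obs(); print(o['time'],o['ee_pos'],o['wrist_force'])
p=o['ee_pos'];print(np.degrees(np.arctan2(*(p[:2]-C)[::-1])),np.hypot(*(p[:2]-C)))
k=np.arange(1,13); a=.93
f=list(111+np.degrees(.5*a*(k/8)**2)); s=np.degrees(a*1.5/8)
for i in range(3): f.append(f[-1]+s)
l=[0]*15
for d,u in((.6*s,0),(2,25),(3,55),(10,55),(14,55)): f.append(f[-1]+d); l.append(u)
print(np.round(f),s)
rows(f,l,(.527,.110))
E
```

```text
5.55 [0.52603109 0.10980552 0.21836085] [ 0.53140994 -0.0700248  -0.60317337]
108.62251767725158 0.10637499300365086
[111. 113. 115. 118. 121. 126. 131. 138. 145. 153. 161. 171. 181. 191.
 201. 207. 209. 212. 222. 236.] 9.99095155259373
[[0, -7, 0], [0, -9, 0], [-2, -13, 0], [-4, -18, 0], [-8, -24, 0]]
[[-5, -7, 0], [-11, -15, 0], [-20, -24, 0], [-30, -32, 0], [-43, -40, 0]]
[[-15, -6, 0], [-33, -11, 0], [-52, -12, 0], [-71, -10, 0], [-89, -5, 0]]
[[-10, 5, 0], [-14, 7, -25], [-19, 9, -55], [-34, 21, -55], [-51, 41, -55]]
end [ 0.499 -0.081] 55
```

>>> apply_moves(
  motion=[
    {"jaw": -1, "xyz": [0, -3, 0], "twist": 0},
    {"jaw": -1, "xyz": [0, -7, 0], "twist": 0},
    {"jaw": -1, "xyz": [-1, -12, 0], "twist": 0},
    {"jaw": -1, "xyz": [-4, -18, 0], "twist": 0},
    {"jaw": -1, "xyz": [-8, -24, 0], "twist": 0},
  ],
)

```text
time: 6.18
ee_pos: [0.5024, 0.1023, 0.2172]
tcp_rot: [-180.0, 0.0, 90.0]
wrist_force: [-1.0, -1.0, -0.7]
opening: 0.0231
grasp_force: 34.6
```

>>> apply_moves(
  motion=[
    {"jaw": -1, "xyz": [-5, -7, 0], "twist": 0},
    {"jaw": -1, "xyz": [-11, -15, 0], "twist": 0},
    {"jaw": -1, "xyz": [-20, -24, 0], "twist": 0},
    {"jaw": -1, "xyz": [-30, -32, 0], "twist": 0},
    {"jaw": -1, "xyz": [-43, -40, 0], "twist": 0},
  ],
)

```text
time: 6.8
ee_pos: [0.4623, 0.0586, 0.2173]
tcp_rot: [180.0, 0.0, 90.0]
wrist_force: [-0.4, 0.8, -1.0]
opening: 0.023
grasp_force: 34.6
```

>>> apply_moves(
  motion=[
    {"jaw": -1, "xyz": [-15, -6, 0], "twist": 0},
    {"jaw": -1, "xyz": [-33, -11, 0], "twist": 0},
    {"jaw": -1, "xyz": [-52, -12, 0], "twist": 0},
    {"jaw": -1, "xyz": [-71, -10, 0], "twist": 0},
    {"jaw": -1, "xyz": [-89, -5, 0], "twist": 0},
  ],
)

```text
time: 7.42
ee_pos: [0.4575, -0.0309, 0.2174]
tcp_rot: [180.0, 0.0, 90.0]
wrist_force: [-0.1, 0.4, -1.3]
opening: 0.0233
grasp_force: 34.6
```

>>> apply_moves(
  motion=[
    {"jaw": -1, "xyz": [-10, 5, 0], "twist": 0},
    {"jaw": -1, "xyz": [-14, 7, -25], "twist": 0},
    {"jaw": -1, "xyz": [-19, 9, -55], "twist": 0},
    {"jaw": -1, "xyz": [-34, 21, -55], "twist": 0},
    {"jaw": -1, "xyz": [-51, 41, -55], "twist": 0},
  ],
)

```text
time: 8.05
ee_pos: [0.4995, -0.0815, 0.2719]
tcp_rot: [180.0, 0.0, 90.0]
wrist_force: [0.8, -0.5, -1.9]
opening: 0.0231
grasp_force: 34.7
```

```bash
cat > ang.py <<'E'
from m import *
from plan import C
def ang(n='top'):
    """time, head angles from dark blobs mod 60, and red angle if seen"""
    t=sensors.get_obs()['time']; p,a,d=shot(n); h=hsv(a); v=[];r=None;rr=[]
    for col,m in (('d',(h[...,2]<95)&(h[...,1]<110)),('r',((h[...,0]<5)|(h[...,0]>175))&(h[...,1]>170)&(h[...,2]>70))):
        for b in blobs(m,15):
            if b[0]>160: continue
            w=onz(p,b[1],.138)[:2]-C; R=np.hypot(*w); A=np.degrees(np.arctan2(w[1],w[0]))%360
            if .098<R<.118:
                if col=='r': r=A
                else: v.append(A)
    v=np.array(v); m6=np.degrees(np.angle(np.exp(6j*np.radians(v)).sum()))/6 if len(v) else None
    return t,m6,v.round(1),r,a
E
python3 - <<'E'
from ang import *
o=sensors.get_obs(); print(o['time'],o['ee_pos'],o['wrist_force'])
for i in range(3):
    t,m6,v,r,a=ang(); print(t,m6,v,r)
save('t2.png',a)
p,a,d=shot('scene');save('s2.png',a)
h=hsv(a);m=((h[...,0]<5)|(h[...,0]>175))&(h[...,1]>170)&(h[...,2]>70);print([b for b in blobs(m,6) if 200<b[1][0]<340])
save('pair2.png',np.hstack([cv2.resize(cv2.imread('pics/t2.png')[150:310,200:360,::-1],(400,400)),cv2.resize(a[80:280,180:380],(400,400))]))
E
```

```text
8.05 [ 0.49951056 -0.08145952  0.27190867] [ 0.78686811 -0.49119566 -1.88156855]
8.05 29.9584394035528 [ 30.3 330.4  89.9 209.7 149.4] None
8.1 -25.918334752286928 [334.6  34.5  93.7 213.9 153.6] None
8.15 -21.719781238162707 [338.7  38.6  98.1 218.2 157.7] None
[(np.int32(11), array([339.4, 174.9]), array([338, 174,   4,   3], dtype=int32)), (np.int32(55), array([239.5, 220.6]), array([234, 217,  12,   8], dtype=int32)), (np.int32(38), array([240.5, 234.1]), array([236, 231,  10,   7], dtype=int32)), (np.int32(19), array([244.3, 243.8]), array([242, 241,   5,   6], dtype=int32))]
```

View pics/pair2.png

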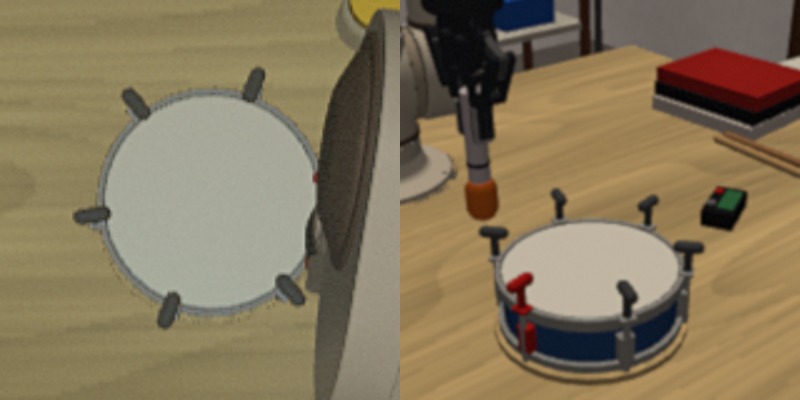

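The crop shows the drum turning counter-clockwise and the mic free above it. The red T-head is at scene (240,221), ahead of the mic. It was at 270° at 8.05 s, turning at about 1.44 rad/s (one turn in 4.4 s).

```bash
python3 - <<'E'
from plan import *
t=8.25+np.arange(1,11)/8-8.15
f=278.3+np.degrees(1.44*t-.025*t*t); print(f.round(1))
f[:3]=[256,281,305]
rows(f,[-2,-5]+[-5]*8,(.499,-.081),.108)
E
```

```text
[296.8 307.  317.2 327.3 337.4 347.4 357.4 367.3 377.2 387.1]
[[-15, 35, 2], [-16, 82, 5], [2, 123, 5], [32, 152, 5], [48, 161, 5]]
[[18, 5, 0], [37, 8, 0], [56, 7, 0], [74, 3, 0], [91, -4, 0]]
end [0.656 0.058] -5
```

>>> apply_moves(
  motion=[
    {"jaw": -1, "xyz": [-15, 35, 2], "twist": 0},
    {"jaw": -1, "xyz": [-16, 82, 5], "twist": 0},
    {"jaw": -1, "xyz": [2, 123, 5], "twist": 0},
    {"jaw": -1, "xyz": [32, 152, 5], "twist": 0},
    {"jaw": -1, "xyz": [48, 161, 5], "twist": 0},
  ],
)

```text
time: 8.88
ee_pos: [0.6606, -0.031, 0.2658]
tcp_rot: [-179.9, -0.0, 90.1]
wrist_force: [-0.5, -0.1, -0.7]
opening: 0.0231
grasp_force: 35.0
```

>>> apply_moves(
  motion=[
    {"jaw": -1, "xyz": [18, 5, 0], "twist": 0},
    {"jaw": -1, "xyz": [37, 8, 0], "twist": 0},
    {"jaw": -1, "xyz": [56, 7, 0], "twist": 0},
    {"jaw": -1, "xyz": [74, 3, 0], "twist": 0},
    {"jaw": -1, "xyz": [91, -4, 0], "twist": 0},
  ],
)

```text
time: 9.5
ee_pos: [0.6553, 0.0596, 0.2674]
tcp_rot: [180.0, -0.0, 90.0]
wrist_force: [0.4, 0.1, -0.5]
opening: 0.0232
grasp_force: 35.0
```

```bash
python3 - <<'E'
from ang import *
from plan import *
o=sensors.get_obs(); print(o['time'],o['ee_pos'])
t1,m6,v,r,a=ang(); print(t1,m6,v,r)
p=o['ee_pos'][:2]-C; print('mic',np.degrees(np.arctan2(p[1],p[0])),np.hypot(*p))
pred=278.3+np.degrees(1.44*(t1-8.15)-.025*(t1-8.15)**2)
th=m6+60*round((pred-m6)/60); w=np.radians(th-274.15)/(t1-8.1); print('pred',pred,'meas',th,'mean w',w)
w1=w-.025*(t1-8.1); t=.05+np.arange(1,11)/8
f=th+np.degrees(w1*t-.025*t*t); print(w1,f.round(1)); rows(f,[0]*10,(.656,.058),.108)
E
```

```text
9.5 [0.65526248 0.05959627 0.26744925]
9.5 26.88978458657139 [266.9] None
mic 27.973881746244334 0.10786529505163586
pred 387.0724564193672 meas 386.8897845865714 mean w 1.405486027874875
1.3704860278748752 [400.6 410.3 420.  429.6 439.2 448.8 458.3 467.8 477.2 486.5]
[[21, -14, 0], [34, -27, 0], [45, -42, 0], [52, -58, 0], [57, -76, 0]]
[[2, -18, 0], [1, -36, 0], [-3, -53, 0], [-10, -69, 0], [-19, -84, 0]]
end [0.496 0.096] 0
```

>>> apply_moves(
  motion=[
    {"jaw": -1, "xyz": [21, -14, 0], "twist": 0},
    {"jaw": -1, "xyz": [34, -27, 0], "twist": 0},
    {"jaw": -1, "xyz": [45, -42, 0], "twist": 0},
    {"jaw": -1, "xyz": [52, -58, 0], "twist": 0},
    {"jaw": -1, "xyz": [57, -76, 0], "twist": 0},
  ],
)

```text
time: 10.18
ee_pos: [0.579, 0.1158, 0.2674]
tcp_rot: [180.0, 0.0, 90.0]
wrist_force: [0.6, -0.4, -0.8]
opening: 0.0234
grasp_force: 35.0
```

>>> apply_moves(
  motion=[
    {"jaw": -1, "xyz": [2, -18, 0], "twist": 0},
    {"jaw": -1, "xyz": [1, -36, 0], "twist": 0},
    {"jaw": -1, "xyz": [-3, -53, 0], "twist": 0},
    {"jaw": -1, "xyz": [-10, -69, 0], "twist": 0},
    {"jaw": -1, "xyz": [-19, -84, 0], "twist": 0},
  ],
)

```text
time: 10.8
ee_pos: [0.4949, 0.0963, 0.2675]
tcp_rot: [180.0, -0.0, 90.0]
wrist_force: [-0.2, 0.9, -0.6]
opening: 0.0232
grasp_force: 35.0
```

```bash
cat > step.py <<'E'
from ang import *
from plan import *
def step(tp,thp,w,p0,dec=.05,n=10):
    o=sensors.get_obs(); t1,m6,v,r,a=ang(); print(t1,o['ee_pos'],v,r)
    p=o['ee_pos'][:2]-C; print('mic',np.degrees(np.arctan2(p[1],p[0]))%360,np.hypot(*p))
    dt=t1-tp; pred=thp+np.degrees(w*dt-.5*dec*dt*dt); th=m6+60*round((pred-m6)/60)
    wm=np.radians(th-thp)/dt; w1=wm-.5*dec*dt; print('pred',pred,'meas',th,th%360,'mean w',wm,'now',w1)
    t=.05+np.arange(1,n+1)/8; f=th+np.degrees(w1*t-.5*dec*t*t); rows(f,[0]*n,p0,.108)
E
python3 -c "
from step import *
step(9.5,386.9,1.370,(.496,.096))"
```

```text
10.8 [0.49486703 0.09632152 0.26753426] [  5.1 305.2 102.7 245.  184.7] None
mic 126.71919237026353 0.10893737638811561
pred 486.5230366283719 meas 482.9408805946526 122.94088059465258 mean w 1.289407371454936 now 1.256907371454936
[[-11, -13, 0], [-24, -24, 0], [-38, -32, 0], [-54, -39, 0], [-70, -43, 0]]
[[-16, -1, 0], [-33, 0, 0], [-49, 4, 0], [-64, 10, 0], [-78, 18, 0]]
end [ 0.471 -0.052] 0
```

```bash
cat > step2.py <<'E'
from ang import *
from plan import *
T=[8.05,8.1,8.15,9.5,10.8];A=[270.,274.1,278.3,386.9,485.0]
def step(extra,p0,n=10,new=True,tn=10.8):
    t=T+[e[0] for e in extra]; a=A+[e[1] for e in extra]
    if new:
        o=sensors.get_obs(); t1,m6,v,r,_=ang(); p=o['ee_pos'][:2]-C
        pred=np.polyval(np.polyfit(t,a,2),t1); e=(v-pred+30)%60-30; th=pred+np.median(e[abs(e)<6])
        print(t1,o['ee_pos'],v,'pred',pred%360,'meas',th,th%360,'mic',np.degrees(np.arctan2(p[1],p[0]))%360,np.hypot(*p))
        t.append(t1);a.append(th);tn=t1
    q=np.polyfit(t,a,2); print('w',np.radians(np.polyval(np.polyder(q),tn)),'dec',np.radians(2*q[0]))
    f=np.polyval(q,tn+.05+np.arange(1,n+1)/8); print(f[[0,-1]]%360); rows(f,[0]*n,p0,.108)
E
python3 -c "
from step2 import *
step([],(.496,.096),new=False)"
```

```text
w 1.2743757960892388 dec -0.06569248631940929
[137.72060957 216.74114592]
[[-14, -16, 0], [-28, -26, 0], [-43, -34, 0], [-58, -40, 0], [-75, -43, 0]]
[[-16, -1, 0], [-32, 1, 0], [-48, 5, 0], [-63, 12, 0], [-77, 20, 0]]
end [ 0.473 -0.056] 0
```

>>> apply_moves(
  motion=[
    {"jaw": -1, "xyz": [-14, -16, 0], "twist": 0},
    {"jaw": -1, "xyz": [-28, -26, 0], "twist": 0},
    {"jaw": -1, "xyz": [-43, -34, 0], "twist": 0},
    {"jaw": -1, "xyz": [-58, -40, 0], "twist": 0},
    {"jaw": -1, "xyz": [-75, -43, 0], "twist": 0},
  ],
)

```text
time: 11.48
ee_pos: [0.4527, 0.0204, 0.2673]
tcp_rot: [180.0, 0.0, 90.0]
wrist_force: [-0.2, 1.1, -1.6]
opening: 0.0231
grasp_force: 35.1
```

>>> apply_moves(
  motion=[
    {"jaw": -1, "xyz": [-16, -1, 0], "twist": 0},
    {"jaw": -1, "xyz": [-32, 1, 0], "twist": 0},
    {"jaw": -1, "xyz": [-48, 5, 0], "twist": 0},
    {"jaw": -1, "xyz": [-63, 12, 0], "twist": 0},
    {"jaw": -1, "xyz": [-77, 20, 0], "twist": 0},
  ],
)

```text
time: 12.1
ee_pos: [0.4735, -0.0566, 0.2672]
tcp_rot: [-180.0, -0.0, 90.0]
wrist_force: [0.2, 0.3, -0.5]
opening: 0.023
grasp_force: 35.1
```

```bash
python3 -c "
from step2 import *
step([],(.473,-.056))"
```

```text
12.1 [ 0.47351165 -0.05661987  0.26716982] [337.8  37.7  97.2 156.9] pred 216.74114591510045 meas 577.45 217.45000000000005 mic 217.1880780146078 0.10856427722411982
w 1.1986030699770287 dec -0.062315171156153606
[229.37413991 303.6710861 ]
[[-17, 17, 0], [-26, 30, 0], [-34, 44, 0], [-39, 58, 0], [-42, 74, 0]]
[[-1, 15, 0], [0, 31, 0], [4, 46, 0], [10, 60, 0], [17, 73, 0]]
end [ 0.62  -0.081] 0
```

>>> apply_moves(
  motion=[
    {"jaw": -1, "xyz": [-17, 17, 0], "twist": 0},
    {"jaw": -1, "xyz": [-26, 30, 0], "twist": 0},
    {"jaw": -1, "xyz": [-34, 44, 0], "twist": 0},
    {"jaw": -1, "xyz": [-39, 58, 0], "twist": 0},
    {"jaw": -1, "xyz": [-42, 74, 0], "twist": 0},
  ],
)

```text
time: 12.78
ee_pos: [0.5478, -0.0977, 0.2673]
tcp_rot: [-180.0, -0.0, 90.0]
wrist_force: [0.4, 0.3, -0.9]
opening: 0.0229
grasp_force: 35.1
```

>>> apply_moves(
  motion=[
    {"jaw": -1, "xyz": [-1, 15, 0], "twist": 0},
    {"jaw": -1, "xyz": [0, 31, 0], "twist": 0},
    {"jaw": -1, "xyz": [4, 46, 0], "twist": 0},
    {"jaw": -1, "xyz": [10, 60, 0], "twist": 0},
    {"jaw": -1, "xyz": [17, 73, 0], "twist": 0},
  ],
)

```text
time: 13.4
ee_pos: [0.6208, -0.0802, 0.267]
tcp_rot: [-180.0, -0.0, 90.0]
wrist_force: [-0.1, 0.2, -1.0]
opening: 0.023
grasp_force: 35.1
```

```bash
python3 -c "
from step2 import *
step([(12.1,577.4)],(.620,-.081))"
```

```text
13.4 [ 0.62082873 -0.08018122  0.26696007] [  4.8  64.6 124.1 184.1] pred 303.56174263500407 meas 664.35 304.35 mic 304.29711896395315 0.10795103159791569
w 1.1243532823284268 dec -0.06045805540561009
[315.47250737  25.07176198]
[[14, 17, 0], [26, 27, 0], [38, 35, 0], [52, 41, 0], [66, 45, 0]]
[[14, 3, 0], [28, 3, 0], [43, 1, 0], [57, -2, 0], [70, -7, 0]]
end [0.658 0.055] 0
```

>>> apply_moves(
  motion=[
    {"jaw": -1, "xyz": [14, 17, 0], "twist": 0},
    {"jaw": -1, "xyz": [26, 27, 0], "twist": 0},
    {"jaw": -1, "xyz": [38, 35, 0], "twist": 0},
    {"jaw": -1, "xyz": [52, 41, 0], "twist": 0},
    {"jaw": -1, "xyz": [66, 45, 0], "twist": 0},
  ],
)

```text
time: 14.08
ee_pos: [0.6651, -0.0136, 0.2673]
tcp_rot: [-180.0, -0.0, 90.0]
wrist_force: [-0.3, 0.3, -1.8]
opening: 0.0232
grasp_force: 35.1
```

>>> apply_moves(
  motion=[
    {"jaw": -1, "xyz": [14, 3, 0], "twist": 0},
    {"jaw": -1, "xyz": [28, 3, 0], "twist": 0},
    {"jaw": -1, "xyz": [43, 1, 0], "twist": 0},
    {"jaw": -1, "xyz": [57, -2, 0], "twist": 0},
    {"jaw": -1, "xyz": [70, -7, 0], "twist": 0},
  ],
)

```text
time: 14.7
ee_pos: [0.6575, 0.0564, 0.2673]
tcp_rot: [-180.0, 0.0, 90.0]
wrist_force: [-0.1, -0.9, -0.9]
opening: 0.0231
grasp_force: 35.1
```

```bash
python3 -c "
from step2 import *
step([(12.1,577.4),(13.4,664.3)],(.658,.055))
p,a,d=shot('scene'); save('s3.png',a[60:330,130:490])"
```

```text
14.7 [0.65746409 0.05638917 0.26730888] [266.2] pred 24.984938178359812 meas 746.2 26.200000000000045 mic 25.930034396050537 0.10837427141448029
w 1.0541201855805993 dec -0.05860372715563498
[ 36.48451081 101.64484819]
[[18, -11, 0], [29, -20, 0], [38, -31, 0], [46, -42, 0], [53, -54, 0]]
[[4, -13, 0], [7, -26, 0], [9, -39, 0], [9, -53, 0], [7, -66, 0]]
end [0.538 0.115] 0
```

View pics/s3.png

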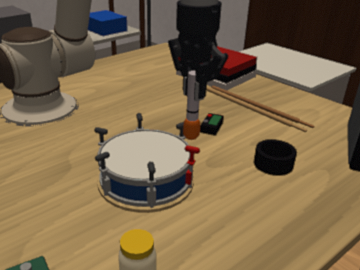

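The scene crop shows the orange tip at (191,130), just above the red T-head at (192,151).

>>> apply_moves(
  motion=[
    {"jaw": -1, "xyz": [20, -13, 0], "twist": 0},
    {"jaw": -1, "xyz": [31, -23, 0], "twist": 0},
    {"jaw": -1, "xyz": [40, -34, 0], "twist": 0},
    {"jaw": -1, "xyz": [48, -46, 0], "twist": 0},
    {"jaw": -1, "xyz": [54, -58, 0], "twist": 0},
  ],
)

```text
time: 15.42
ee_pos: [0.5991, 0.1097, 0.2674]
tcp_rot: [180.0, 0.0, 90.0]
wrist_force: [0.1, 0.2, -0.7]
opening: 0.0229
grasp_force: 35.1
```

>>> apply_moves(
  motion=[
    {"jaw": -1, "xyz": [3, -13, 0], "twist": 0},
    {"jaw": -1, "xyz": [6, -26, 0], "twist": 0},
    {"jaw": -1, "xyz": [8, -39, 0], "twist": 0},
    {"jaw": -1, "xyz": [7, -53, 0], "twist": 0},
    {"jaw": -1, "xyz": [5, -66, 0], "twist": 0},
  ],
)

```text
time: 16.05
ee_pos: [0.5329, 0.1144, 0.2673]
tcp_rot: [180.0, -0.0, 90.0]
wrist_force: [0.1, -0.2, -0.9]
opening: 0.0233
grasp_force: 35.1
```

```bash
python3 -c "
from step2 import *
step([(12.1,577.4),(13.4,664.3),(14.7,746.2)],(.534,.114))"
```

```text
16.05 [0.53293446 0.11435678 0.26734836] [345.9 285.8 225.4 165.1] pred 104.44222938745293 meas 825.5999999999999 105.59999999999991 mic 104.40740348187788 0.10877772901707669
w 0.9817403369764948 dec -0.05736194927590511
[115.10903751 175.66296369]
[[-7, -20, 0], [-13, -31, 0], [-21, -42, 0], [-30, -51, 0], [-39, -60, 0]]
[[-11, -7, 0], [-22, -13, 0], [-34, -17, 0], [-46, -20, 0], [-58, -22, 0]]
end [0.452 0.017] 0
```

>>> apply_moves(
  motion=[
    {"jaw": -1, "xyz": [0, 0, -20], "twist": 0},
    {"jaw": -1, "xyz": [0, 0, -50], "twist": 0},
    {"jaw": -1, "xyz": [0, 0, -68], "twist": 0},
    {"jaw": -1, "xyz": [0, 0, -75], "twist": 0},
    {"jaw": -1, "xyz": [0, 0, -75], "twist": 0},
  ],
)

```text
time: 16.73
ee_pos: [0.534, 0.1144, 0.3422]
tcp_rot: [180.0, -0.0, 90.0]
wrist_force: [-0.7, 0.1, -1.4]
opening: 0.0228
grasp_force: 35.1
```

>>> apply_moves(
  motion=[
    {"jaw": -1, "xyz": [0, 0, 0], "twist": 0},
    {"jaw": -1, "xyz": [0, 0, 0], "twist": 0},
    {"jaw": -1, "xyz": [0, 0, 0], "twist": 0},
    {"jaw": -1, "xyz": [0, 0, 0], "twist": 0},
    {"jaw": -1, "xyz": [0, 0, 0], "twist": 0},
  ],
)

```text
time: 17.35
ee_pos: [0.5338, 0.1144, 0.3423]
tcp_rot: [-180.0, 0.0, 90.0]
wrist_force: [-0.4, 0.6, -0.9]
opening: 0.0234
grasp_force: 35.1
```

```bash
python3 -c "
from h import *
p,a,d=shot('scene'); save('s4.png',a)
o=sensors.get_obs(); print(o['time'],o['ee_pos'],o['tcp_rot'],o['opening'],o['wrist_force'])"
```

```text
17.4 [0.53383596 0.11443571 0.34231213] [1.79997145e+02 8.98871973e-04 9.00002168e+01] 0.023060770546267314 [ 0.14770985 -0.62160563 -2.01448097]
```

View pics/s4.png

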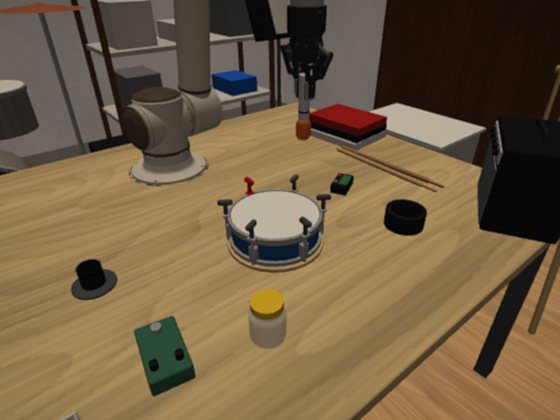

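The final view shows the mic upright at (303,130), well clear of the drum. Everything else is where it started.

```bash
python3 -c "
from workcell import bot
print(bot.job_done())"
```

```text
the job is handed in; nothing more can be done
None
```

Job handed in at about 17 s (no verdict came back): the drum was set turning at about one turn in 4.4 s, the tip stayed about 2.5 cm over the red T-head for about 7 s with nothing touching the drum (still faster than one turn in seven seconds), and the mic is now held upright about 10 cm above the T-heads.

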